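# Put the strap-end punch away in the sprung-flap safe

### The job

Take the orange-handled punch out of the tool rack and put it away upright in the punch safe: push its steel foot down through the red spring flap, keep the flap pressed open while you feel for the hidden slot underneath, and press the punch fully home to the bottom of that slot, then let go. Feel your way gently (never more than about 25 N on the safe) and leave the other things where they are.

Things in the scene. Friction and masses are not known exactly. Their poses are not given: they have to be found in the camera images.
- punch_mid (a point): The punch, a tool 140 mm tall standing upright, about 0.2 kg. Steel shank 20 mm (its x) by 14 mm (its y) from the flat foot up to 85 mm; orange handle 26 mm (x) by 24 mm (y) from 85 to 140 mm above the foot. This point is on its axis, 70 mm above the foot; z up along the handle. It starts in one of the rack's three holes, foot 10 mm above the table.
- punch: The same punch; its origin is the centre of the flat foot (underside of the shank), axes as for punch_mid.
- rack: Fixed dark wooden block, 60 (x) by 190 (y) by 45 mm tall, origin at the centre of its underside, with three holes at y = -60, 0 and +60 mm, each 23.5 by 17.5 mm and 35 mm deep. The punch, creaser and bevel stand in them in any order.
- safe: The punch safe: fixed wooden box with a steel top, 110 (x) by 130 (y) by 90 mm tall, walls 10 mm; origin at the centre of its underside, z up, x away from the robot at yaw 0. The mouth in its top spans safe x = -18..+20 mm, y = -25..+25 mm and is closed by the red flap. A deck with one slot is hidden below. The punch goes in upright, its x along the safe's x (either way round).
- safe_deck (a point): Point in the safe at x = -6 mm, y = 0, z = 42 mm, on the hidden level deck (48 mm below the top). The deck has one square-edged slot, x = -18..+6.25 mm and 17.5 mm wide in y, sides parallel to the safe's axes. Its centre lies anywhere from y = -12 to +12 mm, fixed but not measured: the foot stops on the deck and sinks only over the slot.
- safe_floor (a point): Point at x = -6 mm, y = 0, z = 10 mm of the safe: height of the slot's floor, 32 mm below the deck. Fully home, the punch's foot is on this floor, punch_mid is 80 mm above the safe's underside and the whole handle shows. Its axis belongs at x = -6 mm. Deck and floor rest on one spring: they give by up to 5 mm, about 2 N at first and 2.5 N more per mm, then hard.
- safe_mouth (a point): Point on the safe's top plane (90 mm above its underside), at the place of the punch's axis: safe x = -6 mm, y = 0.
- flap (a joint): Angle of the red spring flap in the safe's mouth: 0 = shut and level, grows as it is pressed down into the safe (rad, at most 1.45). Its spring closes it: 0.08 N m when shut plus 0.05 N m per rad. Against the punch's foot it resists with about 5 N; beside the shank it lies at about 1.1 rad and pushes the shank to the safe's -x with about 4 N.
- flap_hinge (a point): Middle of the flap's hinge line, along safe y at x = +20 mm, z = 87.5 mm. The flap is 37 by 48 mm, 3 mm thick and reaches from here to safe x = -17 mm when shut. It rubs on the shank enough to hold the punch up, so the punch must be pushed down, not dropped; it stays resting on the shank when the punch is home.
- creaser_mid (a point): Bystander in the rack: tool with a wooden handle, 140 mm tall, point 70 mm above its foot.
- bevel_mid (a point): Bystander in the rack: tool with a blue handle, 140 mm tall, point 70 mm above its foot.
- jar_big: Bystander: glass jar with black lid, 84 mm across, 120 mm tall, origin under its centre.
- jar_small: Bystander: amber jar with black lid, 56 mm across, 70 mm tall, origin under its centre.
- tape: Bystander: black roll of tape lying flat, 72 mm across, 25 mm tall, origin under its centre.
- weight: Bystander: dark steel weight 90 by 60 by 45 mm, origin under its centre.
- spreader: Bystander: spreader with a flat steel blade and a long handle, lying flat on the table.

How it is judged:
On the way, in this order (a step that is already met when the one before it is completed fails the run):
1. the punch is lifted clear out of the rack (height (world z) of punch_mid above 0.135 m), for 0.1 s.
2. the punch's foot is in the mouth and holds the flap pressed open (value of joint flap above 0.6 rad and contact force between punch and safe above 0.3 N and z of punch_mid in the frame of safe below 0.145 m and x of punch_mid in the frame of safe between -0.03 and 0.02 m and y of punch_mid in the frame of safe between -0.03 and 0.03 m), for 0.2 s.
At the end, for the whole second after the job is handed in: The punch stands in the safe's slot at rest and released: punch_mid 74 to 84 mm above the safe's origin (80 = fully home), within 10 mm in x and 18 mm in y of the mouth point, leaning less than 0.12 rad (z of punch_mid in the frame of safe between 0.074 and 0.084 m and x of punch_mid in the frame of safe between -0.016 and 0.004 m and y of punch_mid in the frame of safe between -0.018 and 0.018 m and angle between punch_mid's own z axis and vertical below 0.12 rad and linear speed of punch below 0.02 m/s); the robot touches nothing.
It fails at once if the punch is pushed against the safe with more than 30 N (contact force between punch and safe above 30 N).
It fails at once if the fingers or arm press on the safe with more than 15 N (contact force between any of the arm, the fingers and safe above 15 N).
It fails at once if another thing is moved by more than 30 mm (distance of any of creaser_mid, bevel_mid, jar_big, jar_small, tape, weight, spreader from where it was at the start of the episode above 0.03 m).
It also fails if it takes over 58 s, if anything falls off the work surface, if the arm or the gripper's body presses on something with over 40 N, if the wrist force passes 120 N, or if a joint passes its speed limit or range.

### The arm

A 6-joint arm with a two-finger parallel gripper is mounted at the origin on the work surface. World frame = base frame: x ahead of the robot, y to its left, z up, the work surface at z = 0. Lengths are in m, angles in rad, forces in N, time in s.
With the tool pointing down it reaches from about 0.35 to 0.975 m from the base axis. Payload 4.9 kg.
Tool frame: the origin (TCP) lies on the mounting face of the last link; the fingertips stand 173 mm ahead of it and the grasp point (between the pads) lies 155 mm ahead of it; z points along the fingers, y is the direction in which the jaws open and shut (so a half turn about z gives the same grasp; the last joint's range is limited). The gripper opens to 85 mm and grips with 20 to 120 N. Pads are 22 mm wide; open, the fingers measure 114 mm over their backs; the gripper's body (76 mm by 85 mm) begins 54 mm behind the grasp point. The pads swing forward as they close: fully open they stand 13 mm farther back than shut.
Start: joints at [1.203, 0.053, 1.613, -0, 1.476, -0.119], TCP at [0.154, 0.606, 0.405] pointing down, gripper open.
Joint ranges: [-3.01, 3.01], [-1.01, 2.22], [0.06, 2.58], [-1.02, 4.17], [0.09, 2.62], [-3.14, 3.14]. Speed limits (rad/s): [2.57, 2.57, 3.14, 3.14, 3.14, 3.14].

### API

Orientations are given as a rotation vector (axis times angle).
In Python, from station import ctrl gives the robot as it stands. The module is installed in compiled form; this text tells all that it offers.
- The arm moves only by the tool jog_arm, never from a script. Its argument "steps" is a list of rows, each a list of 2 entries, a list of its own where there are three numbers: the shift along the tool's x, y, z in cm, then the turn, a rotation vector about the tool's x, y, z in degrees. In form: [[[tx, ty, tz], [rx, ry, rz]], ...]. A call has 1 to 8 rows; each row shifts and turns the pose as measured when the row begins, along the tool's axes as they then stand; what a row does not reach is not made up. A row lasts 1/10 s, in which the tool goes at most 50 mm and 8.59 degrees, less where a joint would pass 70% of its speed; a pose out of reach is approached as far as the arm can. A call is refused whole if a number of a shift passes 5 or a number of a turn 8.59, either way. A call with a gripper value outside its range is refused whole. "fingers" is the gripper command: -1 is shut, 1 is fully open, values between are in proportion, set as the call begins (left out, the last holds). The fingers move at their own pace and stop on an object; "grip_force" is the grip in N (left out, the last holds). Time passes only in rows, so rows that do not move let the fingers close. It gives the time, the measured TCP pose, the force and the opening at its end, in the units of the state.
- ctrl.get_obs(): the state, without advancing time (a new reading comes with each control period).
- ctrl.get_image(name): name is "scene" or "side" or "wrist"; returns the picture (480x640x3 uint8, red, green, blue); there is no depth.
- ctrl.camera_info(name): a dict with "K" (3x3 intrinsics, pixels), "camera_from_world" (4x4, takes a point from world to camera coordinates). Camera axes: x right, y up, looking along -z (the intrinsics and any distortion apply to the point x, -y, -z); pixel columns grow to the right and rows downward; lengths in m; the calibration is good to about 2 mm. A picture is of the moment at which its call begins: read the wrist's pose just before it. camera_info takes no time and is no camera call; for the wrist camera it gives the pose at the moment of the call.
- ctrl.finish_job(): hands the job in, once; it reports no verdict.
The state is a dict: "t": time; "q": joint angles; "dq": joint speeds; "effort": joint torques, N m; "tool_pos": TCP position; "tool_rot": TCP orientation; "contact_force": force on the tool from outside, world axes, zero at the start; "wrist_torque": the same for the moment, N m; "opening": finger opening in m.
Only numpy, scipy, OpenCV 4.12 (cv2) and the standard library are available. Lean on these libraries where they do the work, as an engineer would, in place of code of your own. Each camera call takes 0.05 s, during which the arm holds its last target.

## Working session

There is one attempt and no reset: what is moved stays moved. The work goes in short steps, Python scripts to look and compute and a tool call to move; the robot and the scene stay as the last step left them, time stands still between calls to the robot, and variables do not carry over. Pictures are saved under pics/ and viewed, and the job is handed in when it is done.

Besides the shell and the picture viewer there is one more tool, called after "Request:" as name(argument=value, ...) on one line, values as JSON. jog_arm: Moves the arm, as the interface text tells. Its arguments: {"type":"object","properties":{"steps":{"type":"array","items":{"type":"array"}},"fingers":{"type":"number"},"grip_force":{"type":"number"}},"required":["steps"]}

```bash
mkdir -p pics
python3 - <<'E'
from station import ctrl
import cv2,numpy as np
np.set_printoptions(precision=4,suppress=True)
o=ctrl.get_obs();print(o)
for n in("scene","side","wrist"):
    i=ctrl.camera_info(n);print(n,i)
    cv2.imwrite(f"pics/{n}0.png",ctrl.get_image(n)[:,:,::-1])
E
```

```text
{'t': 0.0, 'q': array([ 1.203 ,  0.0534,  1.6143,  0.    ,  1.476 , -0.119 ]), 'dq': array([-0.0001, -0.0012, -0.0003,  0.0004, -0.0005, -0.0016]), 'effort': array([  0.0016, -39.3669, -37.0184,  -0.    ,   0.0069,  -0.    ]), 'tool_pos': array([0.1538, 0.6055, 0.4035]), 'tool_rot': array([-0.3897, -3.1168,  0.0031]), 'contact_force': array([ 1.1675, -0.3459,  0.4647]), 'wrist_torque': array([-0.0284,  0.0276, -0.0306]), 'opening': 0.08545215160647923}
scene {'K': array([[531.7301,   0.    , 321.5405],
       [  0.    , 531.7301, 241.1563],
       [  0.    ,   0.    ,   1.    ]]), 'camera_from_world': array([[-0.4988,  0.8666, -0.0148,  0.325 ],
       [-0.7487, -0.4222,  0.511 ,  0.3843],
       [ 0.4366,  0.266 ,  0.8594, -1.3538],
       [ 0.    ,  0.    ,  0.    ,  1.    ]])}
side {'K': array([[445.9915,   0.    , 320.3383],
       [  0.    , 445.9915, 241.6482],
       [  0.    ,   0.    ,   1.    ]]), 'camera_from_world': array([[ 0.8033, -0.5951, -0.0224, -0.5133],
       [ 0.3136,  0.3907,  0.8655, -0.2613],
       [-0.5063, -0.7023,  0.5005, -0.8863],
       [ 0.    ,  0.    ,  0.    ,  1.    ]])}
wrist {'K': array([[355.3183,   0.    , 321.6459],
       [  0.    , 355.3183, 239.9216],
       [  0.    ,   0.    ,   1.    ]]), 'camera_from_world': array([[ 0.2461,  0.9692, -0.0015, -0.6244],
       [-0.9367,  0.2374, -0.2573,  0.0334],
       [-0.249 ,  0.0647,  0.9663, -0.3778],
       [ 0.    ,  0.    ,  0.    ,  1.    ]])}
```

View pics/scene0.png

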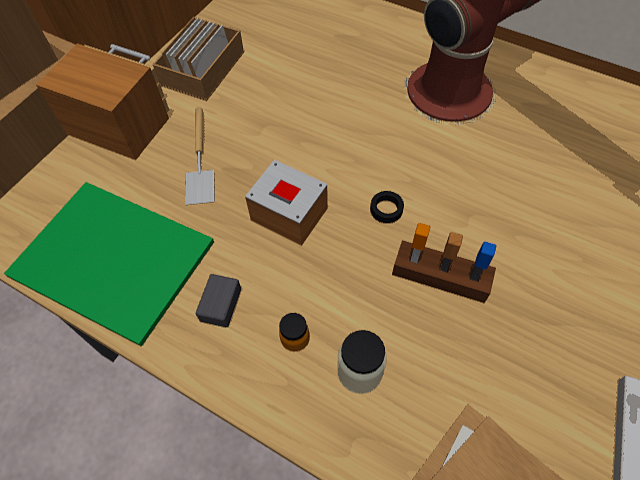

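View pics/side0.png

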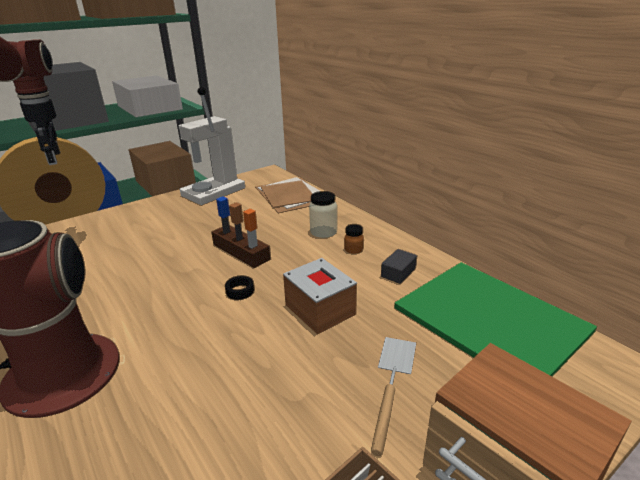

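View pics/wrist0.png

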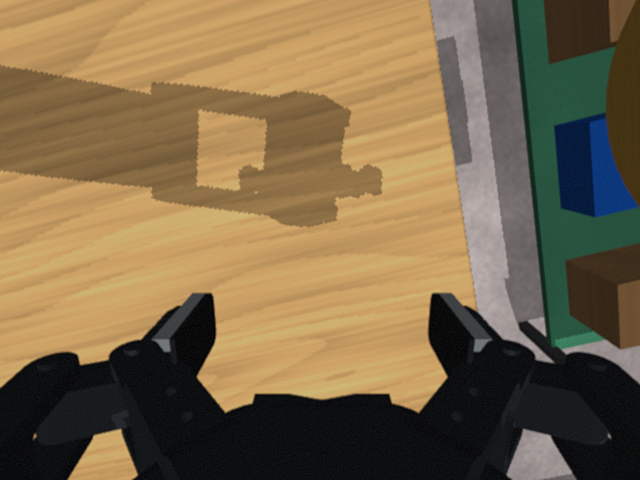

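The scene view shows the safe's top at about (287,190), with the red flap at (286,191). The orange punch is at (422,235), in the rack's left hole. The side view shows the orange handle at (250,219) and the safe's top at (320,279). I'll zoom in on both.

Run:
```python
import cv2
for n,b in(("scene",[(235,150,100,100),(385,215,120,90)]),("side",[(275,250,90,85),(205,190,75,80)])):
    im=cv2.imread(f"pics/{n}0.png")
    out=[]
    for k,(x,y,w,h) in enumerate(b):
        c=cv2.resize(im[y:y+h,x:x+w],None,fx=6,fy=6,interpolation=cv2.INTER_CUBIC)
        for g in range(0,w,10): cv2.putText(c,str(x+g),(g*6,8),0,.3,(0,255,255),1);cv2.line(c,(g*6,10),(g*6,14),(0,255,255),1)
        for g in range(0,h,10): cv2.putText(c,str(y+g),(0,g*6+4),0,.3,(0,255,255),1)
        cv2.imwrite(f"pics/{n}_c{k}.png",c)
```

```text
(no output)
```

View pics/scene_c0.png

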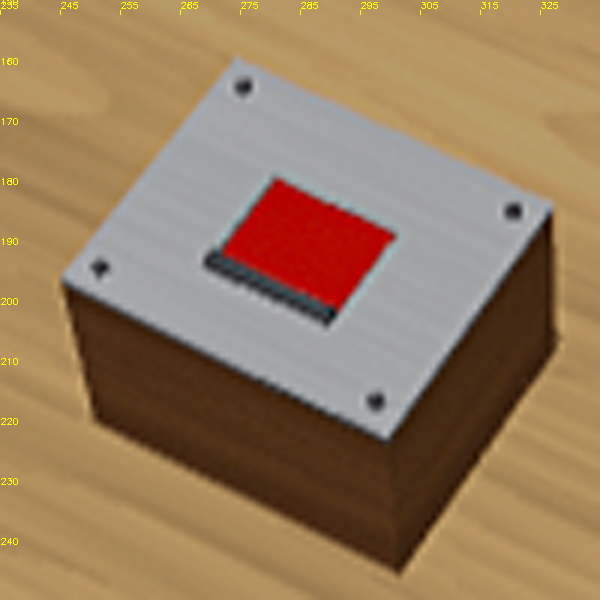

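View pics/scene_c1.png

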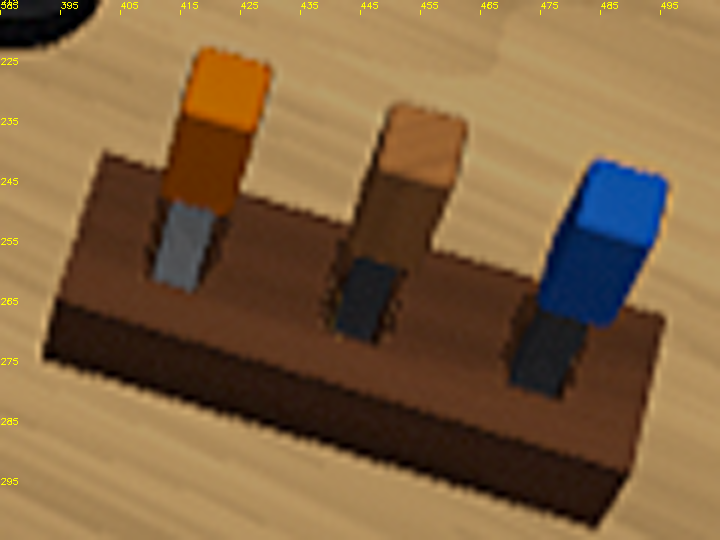

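View pics/side_c0.png

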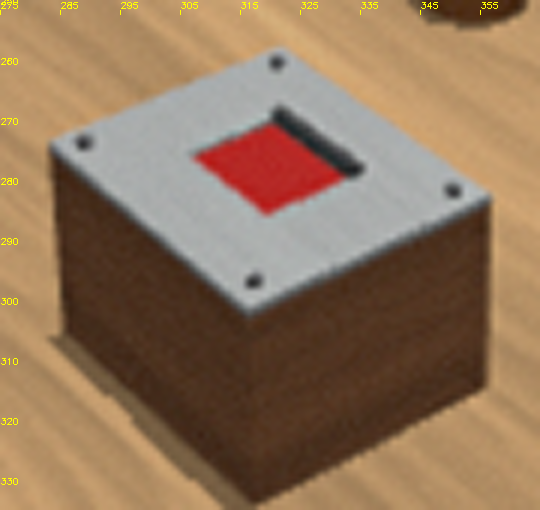

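View pics/side_c1.png

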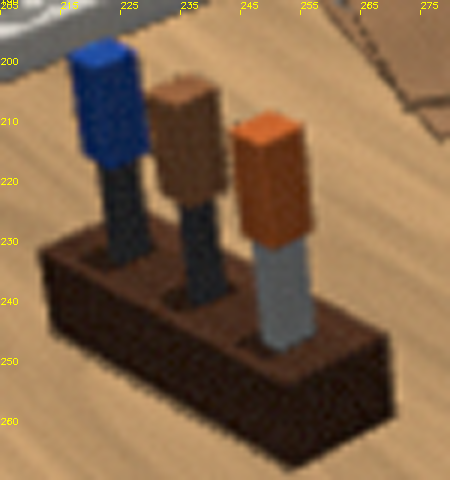

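```bash
cat > h.py <<'E'
from station import ctrl
import numpy as np,cv2
np.set_printoptions(precision=4,suppress=True)
def bp(n,uv,z):
    i=ctrl.camera_info(n);K=i["K"];T=i["camera_from_world"];R=T[:3,:3];t=T[:3,3]
    C=-R.T@t;out=[]
    for u,v in uv:
        d=np.linalg.inv(K)@[u,v,1];d=R.T@(d*[1,-1,-1]);out.append(C+d*(z-C[2])/d[2])
    return np.array(out)
def cr(p,o): return np.array(p)/6.+np.array(o)-0.4
E
python3 - <<'E'
from h import *
def rep(nm,n,p,o,z):
    P=bp(n,cr(p,o),z)[:,:2];print(nm,n,P.tolist() if 0 else P.round(4).tolist(),'c',P.mean(0),'edges',[ (round(float(np.hypot(*(P[(i+1)%len(P)]-P[i]))),4),round(float(np.degrees(np.arctan2(*(P[(i+1)%len(P)]-P[i])[::-1]))),1)) for i in range(len(P))])
S0=(235,150);S1=(385,215);D0=(275,250);D1=(205,190)
rep('safe','scene',[(237,58),(553,207),(388,441),(63,280)],S0,.09)
rep('safe','side',[(280,48),(490,199),(247,314),(50,147)],D0,.09)
rep('flap','scene',[(276,178),(397,236),(338,310),(221,250)],S0,.0895)
rep('flap','side',[(268,122),(344,180),(267,214),(192,156)],D0,.0895)
rep('bar','scene',[(211,250),(336,314),(328,326),(204,264)],S0,.09)
rep('bar','side',[(280,105),(365,165),(350,178),(272,122)],D0,.09)
rep('rack','scene',[(105,151),(665,317),(629,470),(62,300)],S1,.045)
rep('rack','side',[(150,210),(390,335),(292,383),(40,250)],D1,.045)
rep('punch','scene',[(205,47),(271,67),(249,131),(183,110)],S1,.15)
rep('punch','side',[(272,110),(303,124),(266,145),(232,128)],D1,.15)
E
```

```text
safe scene [[0.4668, -0.2213], [0.469, -0.0911], [0.5786, -0.0911], [0.5772, -0.2209]] c [ 0.5229 -0.1561] edges [(0.1302, 89.0), (0.1095, -0.0), (0.1298, -90.6), (0.1104, -179.8)]
safe side [[0.5765, -0.0914], [0.5746, -0.2223], [0.465, -0.2224], [0.4665, -0.0936]] c [ 0.5207 -0.1574] edges [(0.131, -90.8), (0.1097, -180.0), (0.1288, 89.3), (0.1101, 1.2)]
flap scene [[0.5048, -0.1811], [0.5055, -0.1317], [0.5417, -0.1331], [0.54, -0.1811]] c [ 0.523  -0.1568] edges [(0.0494, 89.1), (0.0362, -2.3), (0.048, -92.0), (0.0352, 180.0)]
flap side [[0.5416, -0.1306], [0.5407, -0.1791], [0.5056, -0.1788], [0.5056, -0.1313]] c [ 0.5234 -0.155 ] edges [(0.0486, -91.1), (0.0351, 179.4), (0.0475, 90.0), (0.036, 1.2)]
bar scene [[0.542, -0.1838], [0.5437, -0.1327], [0.5492, -0.1324], [0.5481, -0.1827]] c [ 0.5457 -0.1579] edges [(0.0512, 88.1), (0.0055, 2.4), (0.0503, -91.3), (0.0062, -169.8)]
bar side [[0.5518, -0.1246], [0.5524, -0.1769], [0.5428, -0.1801], [0.5424, -0.1321]] c [ 0.5474 -0.1534] edges [(0.0523, -89.4), (0.0101, -161.6), (0.0479, 90.5), (0.0121, 38.7)]
rack scene [[0.487, 0.0944], [0.4545, 0.2806], [0.5123, 0.2902], [0.5455, 0.1068]] c [0.4998 0.193 ] edges [(0.189, 99.9), (0.0585, 9.4), (0.1864, -79.7), (0.0598, -168.1)]
rack side [[0.5156, 0.2847], [0.5458, 0.1045], [0.4903, 0.0957], [0.455, 0.2807]] c [0.5017 0.1914] edges [(0.1827, -80.5), (0.0562, -170.9), (0.1883, 100.8), (0.0607, 3.8)]
punch scene [[0.5013, 0.1216], [0.4981, 0.142], [0.5222, 0.1456], [0.5252, 0.1252]] c [0.5117 0.1336] edges [(0.0207, 99.0), (0.0244, 8.4), (0.0205, -81.7), (0.0241, -171.3)]
punch side [[0.5203, 0.1466], [0.524, 0.1255], [0.5015, 0.1175], [0.4979, 0.1417]] c [0.5109 0.1328] edges [(0.0214, -80.0), (0.024, -160.5), (0.0244, 98.3), (0.0229, 12.4)]
```

Request:
jog_arm(steps=[[[-2,-1.6,0],[0,0,0]],[[-3.5,-2.8,0],[0,0,0]],[[-3.5,-2.8,0],[0,0,0]],[[-3.5,-2.8,0],[0,0,0]],[[-3.5,-2.8,0],[0,0,0]],[[-3.5,-2.8,0],[0,0,0]],[[-3.5,-2.8,0],[0,0,0]],[[-3.5,-2.8,0],[0,0,0]]], fingers=0.06, grip_force=80)

```text
t: 0.95
tool_pos: [0.3618, 0.3287, 0.4005]
tool_rot: [-0.372, -3.117, 0.007]
contact_force: [0.9, 1.0, 0.8]
opening: 0.0455
```

```bash
cat >> h.py <<'E'
from scipy.spatial.transform import Rotation as Ro
def rem(x,y,z,yaw):
    "remaining shift (tool cm) and turn (deg) to TCP xyz with tool z down, tool y at yaw deg"
    o=ctrl.get_obs();R=Ro.from_rotvec(o["tool_rot"])
    Y=np.array([np.cos(np.radians(yaw)),np.sin(np.radians(yaw)),0]);Z=np.array([0,0,-1.]);X=np.cross(Y,Z)
    G=Ro.from_matrix(np.c_[X,Y,Z])
    print('t',o['t'],'pos',o['tool_pos'],'F',o['contact_force'],'T',o['wrist_torque'],'open',round(o['opening'],4))
    print('shift cm',R.inv().apply(np.array([x,y,z])-o['tool_pos'])*100,'turn',np.degrees((R.inv()*G).as_rotvec()),'q',o['q'])
E
python3 -c "
from h import *
rem(.511,.133,.40,99.8)"
```

```text
t 0.95 pos [0.3618 0.3287 0.4005] F [0.9042 1.0066 0.8052] T [ 0.0314 -0.0423 -0.013 ] open 0.0455
shift cm [-19.1087 -15.5115   0.0847] turn [ -0.2382  -0.1524 -23.4104] q [ 0.5856 -0.2786  1.9249 -0.0018  1.4999 -0.7475]
```

Request:
jog_arm(steps=[[[-3.5,-2.8,0],[0,0,0]],[[-3.5,-2.8,0],[0,0,0]],[[-3.5,-2.8,0],[0,0,0]],[[-3.5,-2.8,0],[0,0,0]],[[-3,-2.5,0],[0,0,0]],[[-1,-0.8,0],[0,0,-8]],[[0,0,0],[0,0,-8]],[[0,0,0],[0,0,-7]]])

```text
t: 1.75
tool_pos: [0.5087, 0.1306, 0.3986]
tool_rot: [0.264, -3.126, 0.007]
contact_force: [0.5, 0.5, -0.0]
opening: 0.0455
```

```bash
python3 -c "
from h import *
rem(.511,.133,.40,99.8)
cv2.imwrite('pics/w1.png',ctrl.get_image('wrist')[:,:,::-1])"
```

```text
t 1.75 pos [0.5087 0.1306 0.3986] F [ 0.4828  0.5488 -0.0483] T [0.0123 0.0002 0.0607] open 0.0455
shift cm [-0.2633  0.2005 -0.1408] turn [-0.2402 -0.2808 -0.1274] q [ 0.1104 -0.1832  1.8481 -0.0045  1.4814 -1.6288]
```

View pics/w1.png

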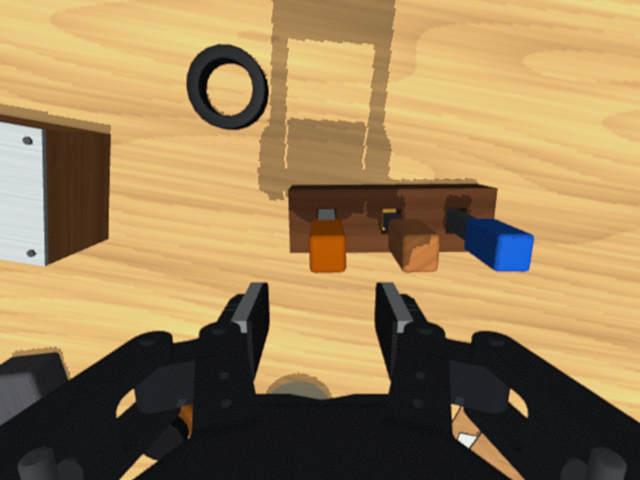

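Request:
jog_arm(steps=[[[-0.2,0.2,1.5],[0,0,0]],[[0,0,2.5],[0,0,0]],[[0,0,2.5],[0,0,0]],[[0,0,1.5],[0,0,0]],[[0,0,0],[0,0,0]]])

```text
t: 2.3
tool_pos: [0.5088, 0.1338, 0.3115]
tool_rot: [0.253, -3.125, 0.007]
contact_force: [-0.3, 0.4, -1.0]
opening: 0.0453
```

```bash
python3 -c "
from h import *
rem(.511,.133,.287,99.8)
cv2.imwrite('pics/w2.png',ctrl.get_image('wrist')[:,:,::-1])"
```

```text
t 2.3 pos [0.5088 0.1338 0.3115] F [-0.3405  0.4309 -1.0067] T [0.0485 0.0026 0.0251] open 0.0453
shift cm [-0.222  -0.1021  2.4526] turn [-0.2226 -0.3887 -0.546 ] q [ 0.1164 -0.1066  1.9287 -0.0043  1.3261 -1.6148]
```

View pics/w2.png

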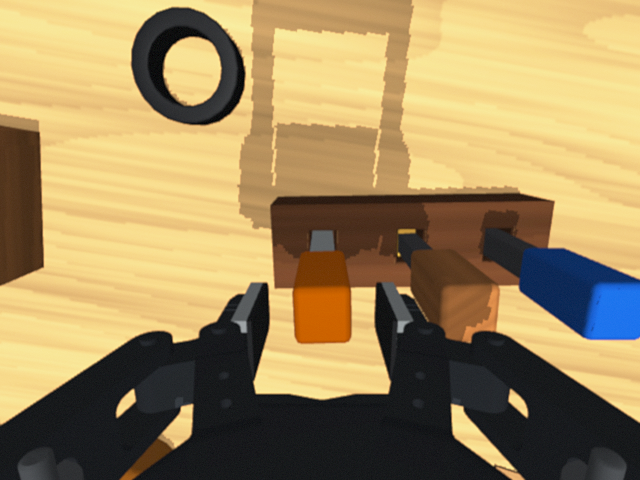

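The orange handle is centred at column 322, midway between the pads at 267 and 377. I'll go down and close.

Request:
jog_arm(steps=[[[-0.25,-0.05,1.2],[0,0,-0.5]],[[0,0,1.2],[0,0,0]],[[0,0,0],[0,0,0]]])

```text
t: 2.65
tool_pos: [0.5122, 0.1342, 0.2882]
tool_rot: [0.267, -3.128, 0.007]
contact_force: [0.4, -0.0, -0.3]
opening: 0.0459
```

```bash
python3 -c "
from h import *
rem(.511,.133,.287,99.8)"
```

```text
t 2.65 pos [0.5122 0.1342 0.2882] F [ 0.3552 -0.0091 -0.3499] T [-0.0427  0.0604 -0.0025] open 0.0459
shift cm [ 0.133  -0.0944  0.1234] turn [-0.2291 -0.1414 -0.0489] q [ 0.1164 -0.0732  1.9391 -0.0043  1.278  -1.6233]
```

Request:
jog_arm(steps=[[[0.1,0,0],[0,0,0]],[[0,0,0],[0,0,0]],[[0,0,0],[0,0,0]],[[0,0,0],[0,0,0]],[[0,0,0],[0,0,0]]], fingers=-1, grip_force=80)

```text
t: 3.15
tool_pos: [0.5115, 0.134, 0.2892]
tool_rot: [0.266, -3.13, 0.006]
contact_force: [0.0, -0.1, -1.4]
opening: 0.0232
```

```bash
python3 -c "
from h import *
rem(.511,.133,.287,99.8)"
```

```text
t 3.15 pos [0.5115 0.134  0.2892] F [ 0.0057 -0.1211 -1.4087] T [ 0.0047 -0.0017 -0.0143] open 0.0232
shift cm [ 0.0617 -0.093   0.2183] turn [-0.228  -0.0387 -0.0814] q [ 0.1163 -0.0766  1.9406 -0.0042  1.2781 -1.6229]
```

Request:
jog_arm(steps=[[[0,0,-0.5],[0,0,0]],[[0,0,-1.5],[0,0,0]],[[0,0,-2],[0,0,0]],[[0,0,-2],[0,0,0]],[[0,0,-2],[0,0,0]],[[0,0,-2.5],[0,0,0]],[[0,0,-2.5],[0,0,0]],[[0,0,-0.5],[0,0,0]]])

```text
t: 3.95
tool_pos: [0.5107, 0.1345, 0.4356]
tool_rot: [-0.266, 3.127, -0.006]
contact_force: [0.4, 1.2, -1.4]
opening: 0.023
```

```bash
python3 -c "
from h import *
rem(.516,-.157,.41,89.5)
for n in ('wrist','side'): cv2.imwrite('pics/%s3.png'%n,ctrl.get_image(n)[:,:,::-1])"
```

```text
t 3.95 pos [0.5107 0.1345 0.4356] F [ 0.3613  1.1584 -1.3836] T [ 0.0201 -0.0204 -0.0192] open 0.023
shift cm [  4.4021 -28.8114   2.6686] turn [-0.226   0.1724 10.213 ] q [ 0.1174 -0.1984  1.7999 -0.0041  1.5373 -1.6228]
```

View pics/side3.png

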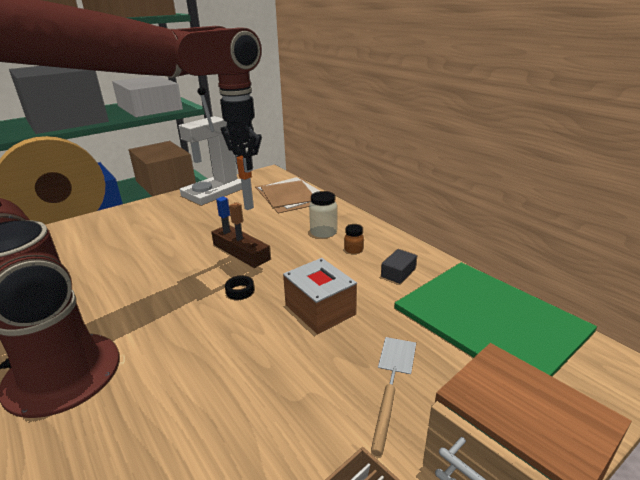

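The punch is held upright above the rack and lifted clear. Next I'll carry it over the safe.

Request:
jog_arm(steps=[[[0,-2,0],[0,0,0]],[[0.3,-4,0],[0,0,2]],[[0.3,-4.5,0],[0,0,2]],[[0.3,-4.5,0],[0,0,2]],[[0.3,-4.5,0],[0,0,2]],[[0.3,-4,0],[0,0,2]],[[0.3,-2.5,0],[0,0,0]],[[0,0,0],[0,0,0]]])

```text
t: 4.85
tool_pos: [0.5141, -0.1335, 0.4176]
tool_rot: [-0.013, -3.119, -0.002]
contact_force: [-0.3, 0.7, -2.5]
opening: 0.0231
```

```bash
python3 -c "
from h import *
rem(.519,-.157,.41,89.5)"
```

```text
t 4.85 pos [ 0.5141 -0.1335  0.4176] F [-0.3004  0.6865 -2.5247] T [ 0.0671 -0.0484  0.005 ] open 0.0231
shift cm [-0.5235 -2.3451  0.7449] turn [ 0.0683 -1.2694  0.0398] q [-0.3928 -0.1751  1.8094 -0.0072  1.5283 -1.9552]
```

Request:
jog_arm(steps=[[[-0.3,-1.2,0.4],[0,-0.8,0]],[[-0.2,-1.1,0.3],[0,-0.5,0]],[[0,0,0],[0,0,0]]])

```text
t: 5.15
tool_pos: [0.5187, -0.1571, 0.406]
tool_rot: [-0.011, -3.139, -0.007]
contact_force: [-0.4, 0.6, -1.6]
opening: 0.023
```

```bash
python3 -c "
from h import *
rem(.519,-.157,.41,89.5)
for n in ('scene','side','wrist'): cv2.imwrite('pics/%s4.png'%n,ctrl.get_image(n)[:,:,::-1])
a=cv2.imread('pics/scene4.png')[90:250,220:370]; b=cv2.imread('pics/side4.png')[190:350,240:390]
cv2.imwrite('pics/c4.png',cv2.resize(np.hstack([a,b]),None,fx=2.6,fy=2.6,interpolation=2))"
```

```text
t 5.15 pos [ 0.5187 -0.1571  0.406 ] F [-0.445   0.5805 -1.5843] T [0.0602 0.037  0.0371] open 0.023
shift cm [-0.0269  0.0078 -0.403 ] turn [ 0.2454 -0.1565  0.0882] q [-0.4319 -0.1462  1.8031  0.0028  1.489  -1.9957]
```

View pics/c4.png

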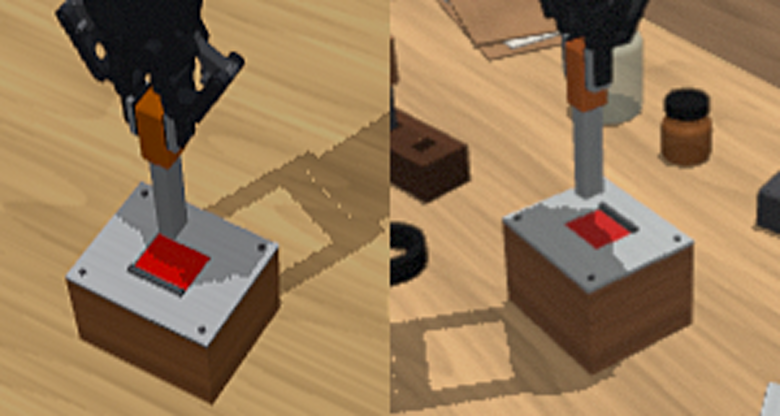

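View pics/wrist4.png

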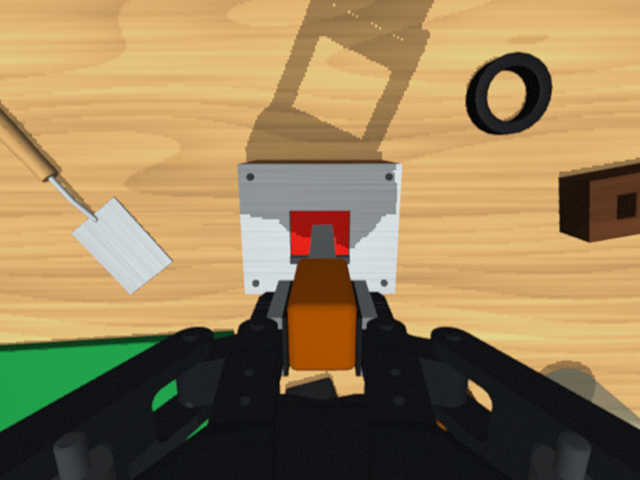

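```bash
python3 -c "
from h import *
a=cv2.imread('pics/scene4.png')[130:200,265:325]; b=cv2.imread('pics/side4.png')[210:280,295:355]
cv2.imwrite('pics/c5.png',cv2.resize(np.hstack([a,b]),None,fx=6,fy=6,interpolation=2))"
```

```text
(no output)
```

View pics/c5.png

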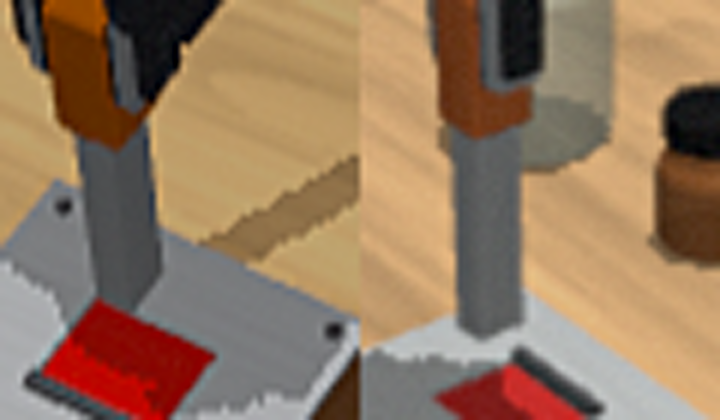

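```bash
python3 -c "
from h import *
for z in (.125,.127,.129):
  print(z,'scene',bp('scene',cr([(98,297),(133,312),(162,270)],(265,130)),z)[:,:2].tolist())
  print(z,'side',bp('side',cr([(98,325),(124,338),(163,324)],(295,210)),z)[:,:2].tolist())"
```

```text
0.125 scene [[0.5256544801183634, -0.1637487682704244], [0.5252404321821176, -0.15030601820578027], [0.5056242903433855, -0.1510799684782203]]
0.125 side [[0.5107894999357192, -0.1428882761140683], [0.5131488838205412, -0.15588737282977638], [0.5298687578046958, -0.1572139023282022]]
0.127 scene [[0.5268712184686497, -0.1627934637471377], [0.5264581482957921, -0.14938245838569603], [0.5068883294637105, -0.15015458099478035]]
0.127 side [[0.5090441408711233, -0.14544999819410287], [0.5113946744312208, -0.15840033377865315], [0.528051830213787, -0.15972188730988135]]
0.129 scene [[0.528087956818936, -0.16183815922385103], [0.5276758644094665, -0.14845889856561173], [0.5081523685840355, -0.14922919351134045]]
0.129 side [[0.5072987818065272, -0.14801172027413756], [0.5096404650419002, -0.16091329472753002], [0.5262349026228781, -0.1622298722915606]]
```

Request:
jog_arm(steps=[[[0,0,1],[0,0,0]],[[0,0,1],[0,0,0]],[[0,0,1],[0,0,0]],[[0,0,0],[0,0,0]]])

```text
t: 5.7
tool_pos: [0.5189, -0.154, 0.3749]
tool_rot: [-0.005, -3.141, -0.007]
contact_force: [-1.3, -0.3, -1.7]
opening: 0.0232
```

```bash
python3 -c "
from h import *
rem(.519,-.157,.355,89.5)"
```

```text
t 5.7 pos [ 0.5189 -0.154   0.3749] F [-1.2849 -0.2744 -1.6603] T [-0.0333 -0.0174  0.0326] open 0.0232
shift cm [-0.0091 -0.3074  1.9841] turn [ 0.2471 -0.0626  0.3291] q [-0.4267 -0.1272  1.8382  0.0035  1.4333 -1.995 ]
```

Request:
jog_arm(steps=[[[0,-0.3,0.3],[0.2,0,0.3]],[[0,-0.1,0.5],[0,0,0]],[[0,-0.1,0.5],[0,0,0]],[[0,0,0],[0,0,0]]])

```text
t: 6.1
tool_pos: [0.5193, -0.1589, 0.3629]
tool_rot: [0.013, 3.141, 0.004]
contact_force: [-1.8, 2.5, 5.0]
opening: 0.0226
```

```bash
python3 -c "
from h import *
rem(.519,-.157,.355,89.5)"
```

```text
t 6.1 pos [ 0.5193 -0.1589  0.3629] F [-1.8318  2.537   4.9788] T [ 0.4962  0.5271 -0.0293] open 0.0226
shift cm [0.0328 0.1865 0.7918] turn [0.1541 0.0273 0.0234] q [-0.4345 -0.1141  1.8465  0.0027  1.4098 -1.9974]
```

Request:
jog_arm(steps=[[[0,0.1,0.5],[0,0,0]],[[0,0,0.5],[0,0,0]],[[0,0,0.5],[0,0,0]],[[0,0,0],[0,0,0]]])

```text
t: 6.5
tool_pos: [0.5203, -0.1587, 0.3545]
tool_rot: [0.013, 3.136, -0.002]
contact_force: [-5.3, 2.2, 3.0]
opening: 0.023
```

```bash
python3 -c "
from h import *
rem(.518,-.157,.335,89.5)
for n in ('scene','side'): cv2.imwrite('pics/%s6.png'%n,ctrl.get_image(n)[:,:,::-1])
a=cv2.imread('pics/scene6.png')[110:250,220:350]; b=cv2.imread('pics/side6.png')[210:350,250:380]
cv2.imwrite('pics/c6.png',cv2.resize(np.hstack([a,b]),None,fx=3,fy=3,interpolation=2))"
```

```text
t 6.5 pos [ 0.5203 -0.1587  0.3545] F [-5.3035  2.2172  3.009 ] T [0.4316 1.489  0.0516] open 0.023
shift cm [0.244  0.1665 1.9475] turn [-0.0828  0.291   0.0295] q [-0.4329 -0.1063  1.8538  0.0008  1.3889 -1.9957]
```

View pics/c6.png

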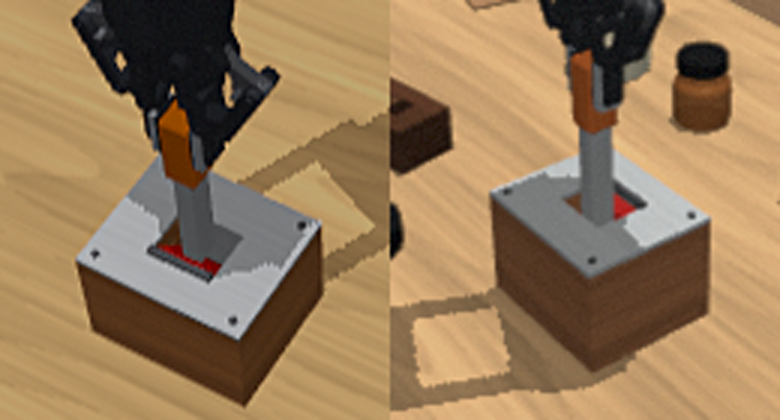

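Request:
jog_arm(steps=[[[0.2,0.1,0.5],[0,0.2,0]],[[0,0,0.6],[0,0,0]],[[0,0,0.6],[0,0,0]],[[0,0,0],[0,0,0]]])

```text
t: 7.0
tool_pos: [0.5185, -0.1587, 0.34]
tool_rot: [0.013, 3.138, -0.01]
contact_force: [-4.3, 0.1, 1.1]
opening: 0.023
```

```bash
python3 -c "
from h import *
rem(.518,-.157,.325,89.5)"
```

```text
t 7.0 pos [ 0.5185 -0.1587  0.34  ] F [-4.3366  0.0623  1.073 ] T [0.1765 0.9593 0.0278] open 0.023
shift cm [0.0559 0.1806 1.4956] turn [-0.3699  0.2078  0.0115] q [-0.4335 -0.0979  1.871  -0.0045  1.3625 -1.9948]
```

Request:
jog_arm(steps=[[[0.05,0,0.5],[-0.2,0.2,0]],[[0,0,0.4],[0,0,0]],[[0,0,0.3],[0,0,0]],[[0,0,0.2],[0,0,0]],[[0,0,0],[0,0,0]]])

```text
t: 7.5
tool_pos: [0.5169, -0.1588, 0.322]
tool_rot: [-0.014, -3.136, 0.003]
contact_force: [-3.0, 0.1, -0.3]
opening: 0.023
```

```bash
python3 -c "
from h import *
rem(.518,-.157,.320,89.5)"
```

```text
t 7.5 pos [ 0.5169 -0.1588  0.322 ] F [-2.9996  0.0576 -0.2989] T [-0.0348  0.7591  0.0246] open 0.023
shift cm [-0.1046  0.1861  0.1997] turn [-0.1287 -0.3128 -0.0002] q [-0.4349 -0.0816  1.887  -0.0044  1.3402 -1.996 ]
```

Request:
jog_arm(steps=[[[0,0,0.2],[0,-0.3,0]],[[0,0,0.2],[0,0,0]],[[0,0,0],[0,0,0]]])

```text
t: 7.8
tool_pos: [0.517, -0.1589, 0.3186]
tool_rot: [-0.013, -3.141, 0.004]
contact_force: [-4.4, -0.2, 1.4]
opening: 0.023
```

```bash
python3 -c "
from h import *
rem(.518,-.157,.320,89.5)"
```

```text
t 7.8 pos [ 0.517  -0.1589  0.3186] F [-4.427  -0.2312  1.3583] T [0.0807 1.1232 0.0083] open 0.023
shift cm [-0.1011  0.1892 -0.14  ] turn [-0.1327 -0.0296  0.0089] q [-0.4353 -0.0793  1.8909 -0.0024  1.3296 -1.997 ]
```

Request:
jog_arm(steps=[[[0,0,0.2],[0,0,0]],[[0,0,0.2],[0,0,0]],[[0,0,0],[0,0,0]]])

```text
t: 8.1
tool_pos: [0.5173, -0.159, 0.3176]
tool_rot: [-0.013, -3.141, 0.004]
contact_force: [-5.2, 0.4, 2.2]
opening: 0.0231
```

```bash
python3 -c "
from h import *
rem(.518,-.157,.320,89.5)"
```

```text
t 8.1 pos [ 0.5173 -0.159   0.3176] F [-5.1713  0.3813  2.2306] T [ 0.1192  1.476  -0.0073] open 0.0231
shift cm [-0.0725  0.1957 -0.245 ] turn [-0.1387 -0.0498  0.0158] q [-0.4352 -0.0775  1.8909 -0.0026  1.3279 -1.9969]
```

Request:
jog_arm(steps=[[[0,0,0.3],[0,0,0]],[[0,0,0.3],[0,0,0]]])

```text
t: 8.3
tool_pos: [0.5178, -0.1591, 0.3153]
tool_rot: [-0.013, -3.141, 0.004]
contact_force: [-8.1, 2.8, 13.9]
opening: 0.023
```

```bash
python3 -c "
from h import *
rem(.518,-.157,.320,89.5)"
```

```text
t 8.3 pos [ 0.5178 -0.1591  0.3153] F [-8.0783  2.813  13.9368] T [ 0.5549  2.1754 -0.0024] open 0.023
shift cm [-0.0191  0.2045 -0.4667] turn [-0.1515 -0.0086  0.0222] q [-0.435  -0.074   1.8916 -0.0025  1.3231 -1.9968]
```

Request:
jog_arm(steps=[[[0,0,-0.1],[0,0,0]],[[0.05,0.2,0.05],[0,0,0]],[[0,0.2,0.15],[0,0,0]],[[0,0.2,0.15],[0,0,0]]])

```text
t: 8.7
tool_pos: [0.5175, -0.1553, 0.3173]
tool_rot: [-0.012, -3.141, 0.022]
contact_force: [-7.0, -2.9, 7.0]
opening: 0.023
```

```bash
python3 -c "
from h import *
rem(.5175,-.157,.316,89.5)"
```

```text
t 8.7 pos [ 0.5175 -0.1553  0.3173] F [-7.0071 -2.9141  6.9763] T [-0.788   1.6845 -0.0731] open 0.023
shift cm [-0.0001 -0.1703  0.1349] turn [-0.8056 -0.0359  0.0548] q [-0.4267 -0.0801  1.8939 -0.0135  1.3227 -1.9864]
```

Request:
jog_arm(steps=[[[0,0,0.1],[-0.8,0,0]],[[0,0,0.1],[-0.4,0,0]],[[0,0,0.1],[0,0,0]]])

```text
t: 9.0
tool_pos: [0.5174, -0.1581, 0.3175]
tool_rot: [-0.011, -3.14, 0.009]
contact_force: [-6.0, 3.0, 5.8]
opening: 0.023
```

```bash
cat >> h.py <<'E'
def foot():
    o=ctrl.get_obs();R=Ro.from_rotvec(o["tool_rot"])
    f=o['tool_pos']+R.apply([0,0,.2775]);print('foot',f,'safe xy mm',(f[:2]-[.5218,-.1567])*1000,'z',f[2]*1000)
    m=Ro.from_rotvec(o["tool_rot"]);print('Fz',o['contact_force'])
E
python3 -c "
from h import *
rem(.5175,-.157,.316,89.5);foot()"
```

```text
t 9.0 pos [ 0.5174 -0.1581  0.3175] F [-6.0026  3.0275  5.8128] T [0.6006 1.3963 0.0368] open 0.023
shift cm [-0.005   0.107   0.1521] turn [-0.3133 -0.0703  0.0906] q [-0.433  -0.0778  1.8913 -0.0057  1.3269 -1.9952]
foot [ 0.5171 -0.1596  0.04  ] safe xy mm [-4.7086 -2.8764] z 40.03148718675503
Fz [-6.0026  3.0275  5.8128]
```

Request:
jog_arm(steps=[[[0,0.3,0],[-0.4,0,0]],[[0,0.4,0.05],[-0.4,0,0]],[[0,0.3,0.05],[-0.3,0,0]],[[0,0,0.05],[0,0,0]]])

```text
t: 9.4
tool_pos: [0.5173, -0.1527, 0.3174]
tool_rot: [-0.011, -3.141, 0.014]
contact_force: [-2.5, 2.2, 1.4]
opening: 0.0229
```

```bash
python3 -c "
from h import *
rem(.5175,-.157,.316,89.5);foot()"
```

```text
t 9.4 pos [ 0.5173 -0.1527  0.3174] F [-2.5314  2.1508  1.4082] T [ 0.2953  0.8326 -0.0005] open 0.0229
shift cm [-0.024  -0.4271  0.1392] turn [-0.5007 -0.0233  0.1155] q [-0.4235 -0.0822  1.8957 -0.0084  1.3249 -1.9855]
foot [ 0.5172 -0.1551  0.0399] safe xy mm [-4.6423  1.5605] z 39.865122443363596
Fz [-2.5314  2.1508  1.4082]
```

Request:
jog_arm(steps=[[[0,0.2,0.15],[-0.4,0,0]],[[0,0.2,0.15],[-0.3,0,0]],[[0,0.1,0.15],[-0.2,0,0]]])

```text
t: 9.7
tool_pos: [0.5177, -0.1516, 0.3153]
tool_rot: [0.01, 3.14, -0.017]
contact_force: [-3.8, -3.2, 2.8]
opening: 0.0229
```

```bash
python3 -c "
from h import *
rem(.5175,-.157,.316,89.5);foot()"
```

```text
t 9.7 pos [ 0.5177 -0.1516  0.3153] F [-3.7787 -3.1614  2.8242] T [-0.963   1.0028 -0.0165] open 0.0229
shift cm [ 0.0148 -0.544  -0.0635] turn [-0.6271  0.1186  0.146 ] q [-0.421  -0.0807  1.898  -0.0095  1.318  -1.9833]
foot [ 0.5182 -0.1546  0.0378] safe xy mm [-3.5658  2.0903] z 37.82267912922882
Fz [-3.7787 -3.1614  2.8242]
```

Same height as before but far less force, so the foot is probably entering the slot. I'll push down.

Request:
jog_arm(steps=[[[0,0,0.2],[0,0,0]],[[0,0,0.3],[0,0,0]],[[0,0,0.3],[0,0,0]]])

```text
t: 10.0
tool_pos: [0.518, -0.1519, 0.3073]
tool_rot: [0.01, 3.137, -0.018]
contact_force: [-3.4, -1.2, 1.8]
opening: 0.0232
```

```bash
python3 -c "
from h import *
rem(.5175,-.157,.316,89.5);foot()"
```

```text
t 10.0 pos [ 0.518  -0.1519  0.3073] F [-3.3714 -1.2427  1.7626] T [-0.2889  0.8496  0.0119] open 0.0232
shift cm [ 0.0411 -0.5227 -0.8644] turn [-0.6569  0.2556  0.1208] q [-0.4214 -0.0719  1.9039 -0.009   1.301  -1.9832]
foot [ 0.5192 -0.1551  0.0298] safe xy mm [-2.603   1.6338] z 29.81976009370657
Fz [-3.3714 -1.2427  1.7626]
```

Request:
jog_arm(steps=[[[0,-0.15,0.3],[-0.3,0.1,0]],[[0,-0.15,0.3],[-0.3,0.1,0]],[[0,0,0.3],[0,0,0]]])

```text
t: 10.3
tool_pos: [0.518, -0.155, 0.2971]
tool_rot: [0.01, 3.141, -0.0]
contact_force: [-3.3, -0.6, 1.4]
opening: 0.0229
```

```bash
python3 -c "
from h import *
rem(.5175,-.155,.2875,89.5);foot()"
```

```text
t 10.3 pos [ 0.518  -0.155   0.2971] F [-3.2863 -0.5553  1.406 ] T [-0.3008  0.7358 -0.0735] open 0.0229
shift cm [ 0.0555 -0.0036  0.9579] turn [-0.0048  0.0544  0.1437] q [-0.4284 -0.0567  1.9076  0.0003  1.2899 -1.993 ]
foot [ 0.5183 -0.155   0.0196] safe xy mm [-3.4904  1.7081] z 19.579290328790133
Fz [-3.2863 -0.5553  1.406 ]
```

Request:
jog_arm(steps=[[[0,0,0.3],[0,0,0]],[[0,0,0.3],[0,0,0]],[[0,0,0.2],[0,0,0]],[[0,0,0.1],[0,0,0]]])

```text
t: 10.7
tool_pos: [0.5181, -0.155, 0.2872]
tool_rot: [0.01, 3.141, 0.0]
contact_force: [-4.7, -0.9, 5.2]
opening: 0.0233
```

```bash
python3 -c "
from h import *
rem(.5175,-.155,.2875,89.5);foot()"
```

```text
t 10.7 pos [ 0.5181 -0.155   0.2872] F [-4.7102 -0.9277  5.207 ] T [-0.2726  1.0775 -0.0094] open 0.0233
shift cm [ 0.0613  0.0045 -0.0342] turn [0.0075 0.0396 0.1375] q [-0.4285 -0.0451  1.9141  0.0004  1.2719 -1.9931]
foot [ 0.5183 -0.155   0.0097] safe xy mm [-3.495   1.6859] z 9.658613106906632
Fz [-4.7102 -0.9277  5.207 ]
```

Force is rising at the expected floor height. I'll press gently to confirm.

Request:
jog_arm(steps=[[[0,0,0.2],[0,0,0]],[[0,0,0.2],[0,0,0]]])

```text
t: 10.9
tool_pos: [0.5185, -0.1551, 0.2853]
tool_rot: [0.01, 3.141, 0.0]
contact_force: [-6.6, 0.5, 10.2]
opening: 0.023
```

```bash
python3 -c "
from h import *
rem(.5175,-.155,.2875,89.5);foot()"
```

```text
t 10.9 pos [ 0.5185 -0.1551  0.2853] F [-6.5757  0.5166 10.2408] T [ 0.051   1.5834 -0.032 ] open 0.023
shift cm [ 0.1024  0.0131 -0.2158] turn [0.0098 0.0319 0.1453] q [-0.4283 -0.0419  1.9143  0.0004  1.2687 -1.993 ]
foot [ 0.5187 -0.1551  0.0078] safe xy mm [-3.1203  1.6091] z 7.842575485482561
Fz [-6.5757  0.5166 10.2408]
```

Request:
jog_arm(steps=[[[0.15,0,-0.05],[0,0,0]],[[0.1,0,0],[0,0,0]],[[0,0,0],[0,0,0]]])

```text
t: 11.2
tool_pos: [0.5166, -0.155, 0.2867]
tool_rot: [0.01, 3.137, -0.0]
contact_force: [-1.7, -0.4, 0.6]
opening: 0.0231
```

```bash
python3 -c "
from h import *
rem(.5175,-.155,.2875,89.5);foot()"
```

```text
t 11.2 pos [ 0.5166 -0.155   0.2867] F [-1.7127 -0.3636  0.649 ] T [-0.3178  0.5043 -0.0319] open 0.0231
shift cm [-0.09   -0.0006 -0.0802] turn [-0.001   0.2696  0.1457] q [-0.4299 -0.0491  1.9188  0.002   1.2675 -1.9951]
foot [ 0.5179 -0.155   0.0092] safe xy mm [-3.8902  1.6964] z 9.197081476245039
Fz [-1.7127 -0.3636  0.649 ]
```

Now release.

Request:
jog_arm(steps=[[[0,0,0],[0,0,0]],[[0,0,0],[0,0,0]],[[0,0,0],[0,0,0]],[[0,0,0],[0,0,0]],[[0,0,0],[0,0,0]]], fingers=0.2)

```text
t: 11.7
tool_pos: [0.5174, -0.1544, 0.2864]
tool_rot: [0.01, 3.133, 0.003]
contact_force: [-0.9, 0.1, 0.2]
opening: 0.0511
```

```bash
python3 -c "
from h import *
rem(.5175,-.155,.2875,89.5)
cv2.imwrite('pics/w7.png',ctrl.get_image('wrist')[:,:,::-1])"
```

```text
t 11.7 pos [ 0.5174 -0.1544  0.2864] F [-0.8951  0.138   0.1706] T [-0.0067  0.0015  0.0225] open 0.0511
shift cm [-0.0129 -0.063  -0.1133] turn [0.118  0.5178 0.1338] q [-0.4289 -0.0482  1.9186  0.0058  1.2638 -1.9951]
```

View pics/w7.png

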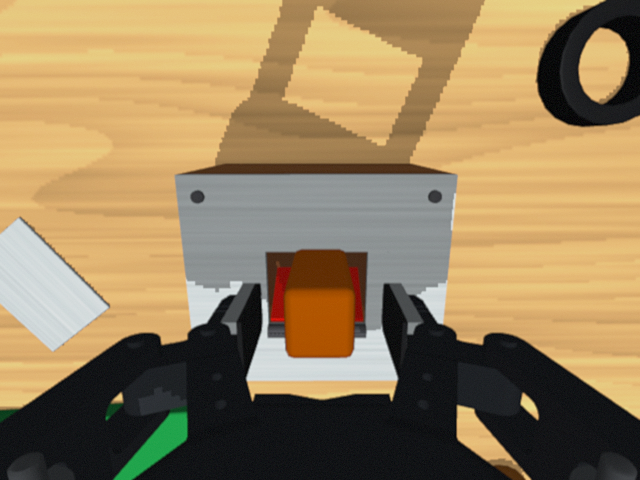

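The punch is free at (320,305), with clear gaps to both pads. I'll retreat straight up.

Request:
jog_arm(steps=[[[0,0,-1],[0,0,0]],[[0,0,-2],[0,0,0]],[[0,0,-2.5],[0,0,0]],[[0,0,-3],[0,0,0]],[[0,0,-3],[0,0,0]],[[0,0,-3],[0,0,0]],[[0,0,0],[0,0,0]]])

```text
t: 12.45
tool_pos: [0.5155, -0.1544, 0.4402]
tool_rot: [0.01, 3.132, 0.004]
contact_force: [0.3, -0.1, 0.2]
opening: 0.0515
```

```bash
python3 -c "
from h import *
rem(.5175,-.155,.42,89.5)
for n in ('scene','side'): cv2.imwrite('pics/%s8.png'%n,ctrl.get_image(n)[:,:,::-1])
a=cv2.imread('pics/scene8.png')[130:250,230:345]; b=cv2.imread('pics/side8.png')[215:335,260:375]
cv2.imwrite('pics/c8.png',cv2.resize(np.hstack([a,b]),None,fx=3.4,fy=3.4,interpolation=2))"
```

```text
t 12.45 pos [ 0.5155 -0.1544  0.4402] F [ 0.3198 -0.116   0.2451] T [-0.0003  0.0268 -0.0051] open 0.0515
shift cm [-0.1777 -0.0599  2.0169] turn [0.1337 0.5526 0.1333] q [-0.4306 -0.1771  1.7738  0.0061  1.537  -1.9952]
```

View pics/c8.png

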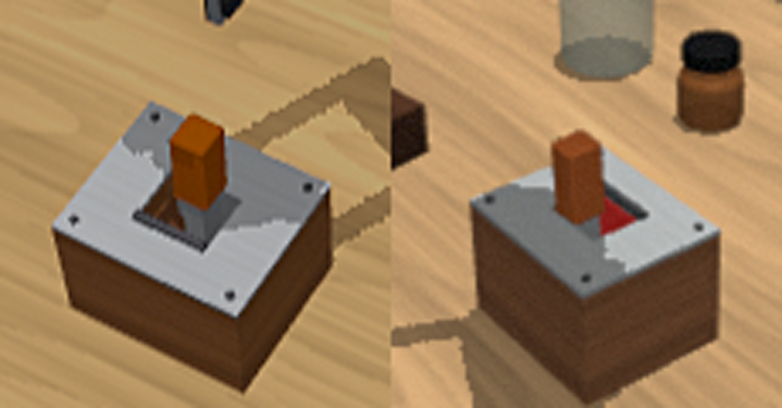

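View pics/scene8.png

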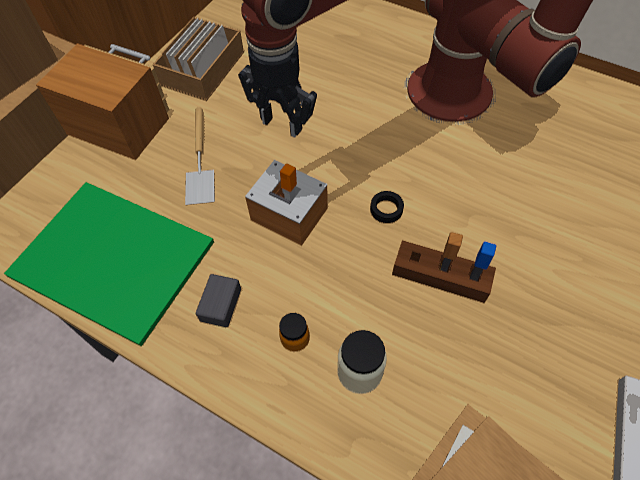

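```bash
python3 -c "
from h import *
s=lambda p,o:np.array([p])/3.4+o-.35
a=s((198,132),(230,130));b=s((187,146),(260,215))
for z in (.144,.147,.15,.153,.156): print(z,bp('scene',a,z)[0,:2],bp('side',b,z)[0,:2])
A=cv2.imread('pics/scene8.png')[150:195,265:315];B=cv2.imread('pics/side8.png')[245:290,295:345]
cv2.imwrite('pics/c9.png',cv2.resize(np.hstack([A,B]),None,fx=8,fy=8,interpolation=2))"
```

```text
0.144 [ 0.5083 -0.1567] [ 0.5149 -0.1522]
0.147 [ 0.5102 -0.1552] [ 0.5121 -0.1561]
0.15 [ 0.5121 -0.1538] [ 0.5094 -0.16  ]
0.153 [ 0.514  -0.1523] [ 0.5066 -0.164 ]
0.156 [ 0.516  -0.1509] [ 0.5039 -0.1679]
```

View pics/c9.png

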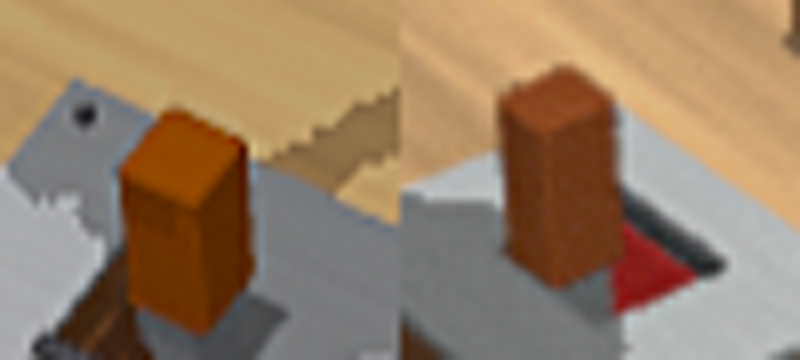

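```bash
python3 -c "
from h import *
def tri(p,q):
  M=[];
  P=[]
  for n in('scene','side'):
    i=ctrl.camera_info(n);P.append(i['K']@np.diag([1,-1,-1])@i['camera_from_world'][:3])
  X=cv2.triangulatePoints(P[0],P[1],np.array(p,float).reshape(2,1),np.array(q,float).reshape(2,1));return (X[:3]/X[3]).ravel()
f=lambda p,o:np.array(p)/8.+o-.44
print('top',tri(f((184,158),(265,150)),f((157,99),(295,245))))
a=bp('scene',[f((184,158),(265,150))],.15);b=bp('side',[f((157,99),(295,245))],.15);print(a,b)
# lean: side bottom corners of handle and top
for n,t,u,o in(('scene',[(122,172),(190,208),(245,143)],[(130,303),(200,335),(252,262)],(265,150)),('side',[(100,98),(148,135),(212,98)],[(105,252),(158,288),(220,255)],(295,245))):
  print(n)
  for p,q in zip(t,u): print(bp(n,[f(p,o)],.15)[0],bp(n,[f(q,o)],.095)[0])
"
```

```text
top [ 0.5125 -0.1543  0.1476]
[[ 0.5142 -0.1532  0.15  ]] [[ 0.5102 -0.1572  0.15  ]]
scene
[ 0.5253 -0.1642  0.15  ] [ 0.5256 -0.1669  0.095 ]
[ 0.5266 -0.1439  0.15  ] [ 0.5254 -0.146   0.095 ]
[ 0.5029 -0.1426  0.15  ] [ 0.4992 -0.1465  0.095 ]
side
[ 0.4984 -0.1473  0.15  ] [ 0.502 -0.141  0.095]
[ 0.4978 -0.1703  0.15  ] [ 0.5034 -0.1643  0.095 ]
[ 0.522  -0.1661  0.15  ] [ 0.5263 -0.1621  0.095 ]
```

```bash
python3 -c "
from h import *
print(ctrl.finish_job(), ctrl.get_obs()['t'])"
```

```text
the job is handed in; nothing more can be done
the job is handed in; nothing more can be done
```

The punch is in the safe's slot, pressed down to the spring floor, released and standing upright. The job was handed in about 12.5 s into the 58 s, and no verdict came back.

- **How it went:** I lifted the punch out of the rack and pushed its foot through the flap. A short slide in y on the deck found the slot, about 2 mm towards +y in the safe.
- **Force:** The highest vertical reading was about 14 N, on the deck. At the floor it reached about 10 N, with the spring giving about 2 mm. Readings came only at the end of each move, so brief peaks in between were not seen.
- **Height:** Two-camera triangulation put the handle top at 148 mm, so punch_mid is about 78 mm above the safe's underside (80 is fully home). From the last arm reading before letting go I got about 79 mm. Both are within the 74 to 84 mm allowed.
- **Position and lean:** Relative to the safe, the handle top was at about x = −9 mm and y = +2 mm. I put the lean under about 0.05 rad.
- **Disagreement:** The two cameras differed by about 4 mm in x and y when I assumed the handle top was at 150 mm. That is partly the lower height and partly calibration.
- **Surroundings:** The other things look unmoved in the last scene picture. The open gripper was well above the punch and touching nothing.

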